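# Roll the bracelet mandrel to its marked place

## Robot

A 7-joint arm with a two-finger parallel gripper is mounted at the origin on the work surface. World frame = base frame: x ahead of the robot, y to its left, z up, the work surface at z = 0. Lengths are in m, angles in degrees, forces in N, time in s.
With the tool pointing down it reaches from about 0.425 to 0.875 m from the base axis. Payload 4.7 kg.
Tool frame: the origin (TCP) lies at the very end of the fingers, on their centre line; the grasp point (between the pads) lies 19 mm behind it; z points along the fingers, y is the line along which they close (so a half turn about z gives the same grasp; the last joint's range is limited). The gripper opens to 87 mm and grips with 3 to 60 N. Pads are 19 mm wide; open, the fingers measure 117 mm over their backs; the gripper's body (75 mm by 190 mm) begins 51 mm behind the grasp point.
Start: joints at [65.323, 18.392, -4.016, 83.108, 1.295, 78.541, -3.26], TCP at [0.28, -0.587, 0.223] pointing down, gripper open.
Joint ranges: [-163.93, 163.93], [-17.29, 119.83], [-79.2, 71.16], [3.27, 140.29], [-89.18, 269.18], [5.43, 117.66], [-154.24, 154.24]. Speed limits (degrees/s): [147.25, 147.25, 180, 180, 180, 180, 180].

## Interface

Orientations are given as [roll, pitch, yaw] about the fixed x, y, z axes, in that order (R = Rz(yaw) Ry(pitch) Rx(roll)).
In Python, from cell import telemetry, cams, env gives the robot as it stands.
- The arm moves only by the tool arm_command, never from a script. Its argument "series" is text: rows parted by semicolons, each of 5 numbers parted by spaces: the shift along the tool's x, y, z in mm, then the turn about the tool's z in rad, then the closure in counts, from 0 (fully open) to 255 (shut). A call has 1 to 20 rows; each row shifts and turns the commanded pose from where the row before left it, along the tool's axes as they then stand; what a row does not reach is not made up. A row lasts 1/12 s, in which the tool goes at most 41.7 mm and 7.16 degrees, less where a joint would pass 70% of its speed; a pose out of reach is approached as far as the arm can. A call is refused whole if a number of a shift passes 41.7 or a number of a turn 0.125, either way. A call with a gripper value outside its range is refused whole. The fingers move at their own pace and stop on an object; "squeeze" is the grip in N (left out, the last holds). Time passes only in rows, so rows that do not move let the fingers close. It gives the time, the measured TCP pose, the force, the opening and the grip force at its end, in the units of the state.
- telemetry.get_obs(): the state, without advancing time (a new reading comes with each control period).
- cams.read_camera(name): name is "scene" or "top" or "wrist"; returns the picture (480x640x3 uint8, blue, green, red); there is no depth.
- cams.calibration(name): a dict with "K" (3x3 intrinsics, pixels), "origin" and "rotation" of the camera in the world; the wrist camera has in their place "hand_eye" (4x4, takes a point from camera to tool coordinates, whose origin is the TCP and whose axes are the flange's). Camera axes: x right, y down, z forward; pixel columns grow to the right and rows downward; lengths in m; the calibration is good to about 2 mm. The wrist camera is an equidistant fisheye: a pixel r from the principal point sees the ray r / f radians off the axis. A picture is of the moment at which its call begins: read the wrist's pose just before it. calibration takes no time and is no camera call.
- env.sign_off(): hands the job in; it is judged then, once.
The state is a dict: "time_s": time; "qpos": joint angles; "joint_velocities": joint speeds; "effort": joint torques, N m; "tool_pos": TCP position; "tool_rot": TCP orientation; "force": force on the tool from outside, world axes, zero at the start; "wrist_torque": the same for the moment, N m; "grip_width": finger opening in m; "grasp_force": force on a finger pad.
Only numpy, scipy, OpenCV 4.12 (cv2) and the standard library are available. Lean on these libraries where they do the work, as an engineer would, in place of code of your own. Each camera call takes 0.05 s, during which the arm holds its last target. There are 200 camera calls.

## Task

Roll the wooden bracelet mandrel across the soldering board by stroking its top with the fingertips, so that it turns over as it travels and comes to rest lying inside its outline marked on the board. Work only on its top: do not shove it from the side, and do not pick it up. Leave the charcoal block, the mallet and the jar where they are, and take the hand away at the end.

Things in the scene. Friction and masses are not known exactly. Their poses are not given: they have to be found in the camera images.
- mandrel: Plain wooden cylinder (bracelet mandrel), 50 mm diameter, 140 mm long, about 0.15 to 0.3 kg, lying on the soldering board; loose. Its top is 25 mm above its origin. Origin: the cylinder's centre, on its axis. Its x axis runs along the cylinder; its y and z axes turn as it rolls (z points up at the start). It lies almost square to the way to the outline. There is little to stop it rolling: let go while moving it coasts on for a few cm; it stays put when left at rest.
- board: Flat cork-coloured soldering board, fixed, 200 mm (x) by 460 mm (y), 12 mm thick, lying on the bench. Origin: centre of its underside, on the bench; its top is 12 mm above. The mandrel travels along its y axis, either way.
- outline: The mandrel's marked place: a rectangle of thin dark lines (4 mm wide) painted flush on the board, 164 mm (x) by 70 mm (y) inside the lines, on one side (+y or -y) of the mandrel, centre 85 to 160 mm from the mandrel's. Origin: its centre on the board's top. Its x axis is the direction in which the mandrel is to lie.
- block: Bystander: black charcoal block, 90 mm (x) by 50 mm (y) by 25 mm high, loose on the board on the side of the mandrel away from the outline. Origin: centre of its underside.
- mallet: Bystander: small mallet, about 210 mm long (handle along its y axis, 22 mm thick), head 86 mm wide along x at +y 115 mm, 32 mm high, lying loose on the bench beyond the board. Origin: underside, 80 mm from the handle's end.
- jar: Bystander: closed glass jar, 50 mm diameter, 60 mm tall, standing loose on the bench beyond the board. Origin: centre of its underside.
Not all that is in view belongs to the job. What is shaped like the mandrel but blue, orange or pink is not meant.

How it is judged:
By the outcome, as a careful person would: the job done as asked, in the order asked, and still so for the second after the job is handed in, with the robot touching nothing.
It also fails if it takes over 58 s, if anything falls off the work surface, if the arm or the gripper's body presses on something with over 40 N, if the wrist force passes 120 N, or if a joint passes its speed limit or range.

## Working session

There is one attempt and no reset: what is moved stays moved. The work goes in short steps, Python scripts to look and compute and a tool call to move; the robot and the scene stay as the last step left them, time stands still between calls to the robot, and variables do not carry over. Pictures are saved under pics/ and viewed, at most 10 in all, crops included, and the job is handed in when it is done.

Besides the shell and the picture viewer there is one more tool, called after ">>>" in YAML: its name, and indented under it one key for each argument. arm_command: Moves the arm, as the interface text tells. Its arguments: {"type":"object","properties":{"series":{"type":"string"},"squeeze":{"type":"number"}},"required":["series"]}

```bash
mkdir -p pics; ls
python3 - <<'E'
from cell import telemetry,cams,env
import cv2
for n in("scene","top"):
    cv2.imwrite(f"pics/{n}0.png",cams.read_camera(n)); print(n,cams.calibration(n))
o=telemetry.get_obs();print(o)
E
```

```text
pics
scene {'K': array([[495.05259522,   0.        , 315.95095937],
       [  0.        , 495.05259522, 240.90745065],
       [  0.        ,   0.        ,   1.        ]]), 'origin': array([1.23006847, 0.22646871, 0.7899451 ]), 'rotation': array([-134.23116963,    0.58730639,  109.33821142])}
top {'K': array([[609.79091487,   0.        , 317.13778211],
       [  0.        , 609.79091487, 228.58883802],
       [  0.        ,   0.        ,   1.        ]]), 'origin': array([ 0.28898267, -0.03563876,  1.29190878]), 'rotation': array([-168.53138349,   -0.65442667,  -88.82883922])}
{'time_s': 0.1, 'qpos': array([65.32356287, 18.43292717, -4.01714756, 83.16880691,  1.29696631,
       78.54168843, -3.25926888]), 'joint_velocities': array([ 0.05576888, -0.1702537 ,  0.09485232, -0.231483  , -0.03618837,
        0.10368507, -0.00311184]), 'effort': array([-2.56959083e-04, -4.92572021e+01, -4.05977201e-01, -3.13397813e+01,
       -6.42258581e-02,  3.95616435e-02,  9.77987202e-05]), 'tool_pos': array([ 0.27941293, -0.58631871,  0.22158466]), 'tool_rot': array([-1.79901929e+02,  6.99338769e-03,  2.54887144e+01]), 'force': array([ 0.41689375,  0.95721277, -0.58556376]), 'wrist_torque': array([ 0.04288338, -0.01033484, -0.00360034]), 'grasp_force': 0.0, 'grip_width': 0.08717657495590386}
```

View pics/scene0.png

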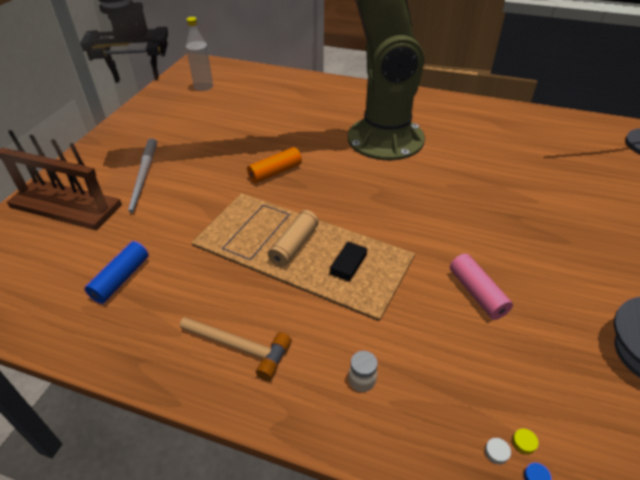

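View pics/top0.png

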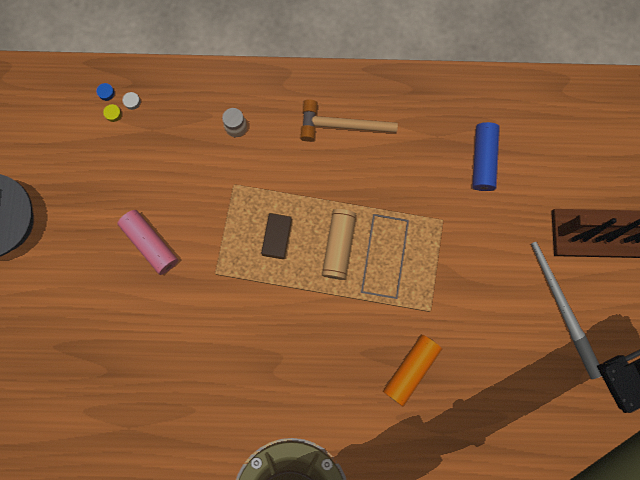

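The top view shows the mandrel at about (339,244), the outline to its right (−y) at about (386,256), and the block at (277,236). The mallet is at (350,122) and the jar at (234,121). The scene view matches: mandrel at (293,238), outline at (257,231).

```bash
cat > h.py <<'E'
import numpy as np,cv2
from scipy.spatial.transform import Rotation as R
from cell import cams
def ray(n,px):
    c=cams.calibration(n); d=np.c_[np.atleast_2d(px).astype(float),np.ones(len(np.atleast_2d(px)))]@np.linalg.inv(c["K"]).T
    return np.array(c["origin"]), d@R.from_euler("xyz",c["rotation"],degrees=True).as_matrix().T
def plane(n,px,z):
    o,d=ray(n,px); return o+d*((z-o[2])/d[:,2])[:,None]
def tri(pa,pb,a="top",b="scene"):
    (oa,da),(ob,db)=ray(a,pa),ray(b,pb); out=[]
    for u,v in zip(da,db):
        t=np.linalg.lstsq(np.c_[u,-v],ob-oa,rcond=None)[0]
        out.append((oa+t[0]*u+ob+t[1]*v)/2)
    return np.array(out)
E
python3 - <<'E'
import cv2,numpy as np
for n,(x0,y0,x1,y1) in {"top":(200,170,460,320),"scene":(180,180,430,330)}.items():
    im=cv2.imread(f"pics/{n}0.png")
    cv2.imwrite(f"pics/{n}_crop.png",cv2.resize(im[y0:y1,x0:x1],None,fx=3,fy=3,interpolation=cv2.INTER_CUBIC))
    hsv=cv2.cvtColor(im,cv2.COLOR_BGR2HSV)
    print(n,[hsv[v,u].tolist() for u,v in ({"top":[(339,235),(340,255),(300,270),(410,250),(277,236),(386,256)],"scene":[(293,238),(285,245),(230,235),(370,290),(348,260),(257,231)]}[n])])
E
```

```text
top [[18, 117, 177], [18, 119, 182], [15, 142, 151], [15, 143, 160], [11, 76, 74], [15, 140, 164]]
scene [[16, 127, 203], [16, 127, 205], [16, 146, 197], [16, 145, 201], [135, 20, 26], [15, 150, 191]]
```

View pics/top_crop.png

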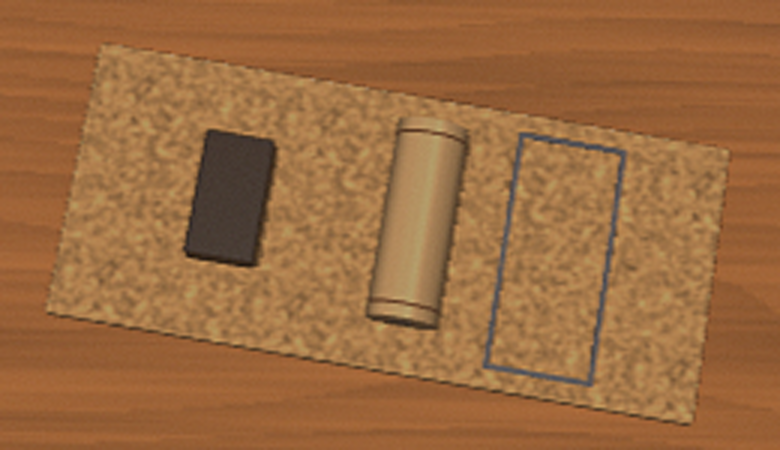

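View pics/scene_crop.png

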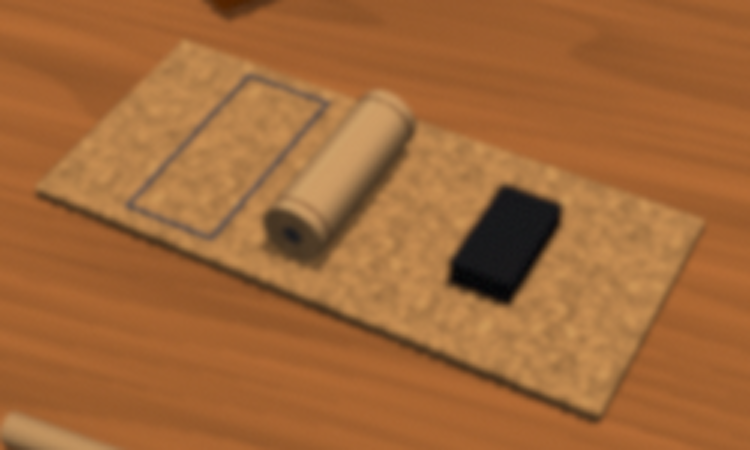

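Both crops show all corners. In the top crop the outline corners are (520,134), (626,153), (592,384), (487,367), and the mandrel's edges run (400,130)–(368,312) and (467,132)–(438,325). In the scene crop the outline corners are (211,237), (130,206), (250,77), (328,102), and the mandrel's near end face is at (292,234).

Run:
```python
from h import *
np.set_printoptions(precision=4,suppress=True)
T=lambda l:(np.array(l)+.5)/3-.5+[200,170]
S=lambda l:(np.array(l)+.5)/3-.5+[180,180]
ot,os=T([(520,134),(626,153),(592,384),(487,367)]),S([(211,237),(130,206),(250,77),(328,102)])
bt,bs=T([(101,43),(731,150),(692,424),(48,313)]),S([(600,417),(38,190),(185,40),(703,222)])
print("outline tri",tri(ot,os)); print("board tri",tri(bt,bs))
for n,p,q in(("top",ot,bt),("scene",os,bs)):
    a=plane(n,p,.012);b=plane(n,q,.012)
    for s,m in(("out",a),("board",b)):
        e=(m[0]+m[1]-m[2]-m[3])/2; f=(m[0]+m[3]-m[1]-m[2])/2
        print(n,s,m.mean(0),"x len",np.linalg.norm(e),"y len",np.linalg.norm(f),"yaw",np.degrees(np.arctan2(e[1],e[0])),np.degrees(np.arctan2(-f[0],f[1])))
# mandrel: top silhouettes at axis height; end-face centre in scene
L=plane("top",T([(400,130),(368,312),(467,132),(438,325)]),.037)
mid=(L[:2]+L[2:])/2;d=mid[0]-mid[1]
print("mandrel mids",mid,"yaw",np.degrees(np.arctan2(d[1],d[0])), "w",np.linalg.norm(L[0]-L[2]))
# scene silhouettes : left (268,215)-(370,93) right (325,250)-(412,130), face centre (292,234)
print("face",plane("scene",S([(292,234)]),.037))
M=plane("scene",S([(270,215),(368,95),(322,250),(412,132)]),.037);m2=(M[:2]+M[2:])/2;d=m2[0]-m2[1]
print("scene",m2,np.degrees(np.arctan2(d[1],d[0])))
# end extremes in top at z=0.037: top end (433,118) is rim top; 
print("ends",plane("top",T([(433,118),(400,319)]),.062))
print("block",plane("top",T([(240,140+57)]),.037))
```

```text
outline tri [[ 0.5813 -0.1626  0.0166]
 [ 0.569  -0.237   0.0131]
 [ 0.4038 -0.2122  0.0124]
 [ 0.4142 -0.1392  0.0142]]
board tri [[ 0.6431  0.1408  0.0119]
 [ 0.5733 -0.3128  0.01  ]
 [ 0.3776 -0.2822  0.0129]
 [ 0.4464  0.1689  0.0103]]
top out [ 0.4935 -0.1907  0.012 ] x len 0.16849265583121428 y len 0.07565008649283098 yaw -8.204190201733029 -8.556356941857985
top board [ 0.5108 -0.0739  0.012 ] x len 0.1987327989032357 y len 0.458547856126146 yaw -8.543853668901836 -8.56836368097847
scene out [ 0.4896 -0.1859  0.012 ] x len 0.16709545101819076 y len 0.07148571061190045 yaw -8.671620555874432 -7.262056162505451
scene board [ 0.5102 -0.0684  0.012 ] x len 0.19863460304846747 y len 0.4556148601412823 yaw -7.990921412278612 -8.809166522487372
mandrel mids [[ 0.578  -0.1012  0.037 ]
 [ 0.445  -0.0817  0.037 ]] yaw -8.340826535001526 w 0.04719698767848948
face [[ 0.577 -0.098  0.037]]
scene [[ 0.5746 -0.0962  0.037 ]
 [ 0.4346 -0.0764  0.037 ]] -8.045669700807249
ends [[ 0.5814 -0.0994  0.062 ]
 [ 0.4415 -0.0787  0.062 ]]
block [[0.5276 0.0334 0.037 ]]
```

Triangulated heights (12–16 mm), board and outline sizes all agree with the text. The roll needed is about 100 mm toward board −y, with yaw about −8.5°. I'll turn the tool so its y runs along the travel, close the fingers and go above the mandrel.

>>> arm_command:
  series: "0 0 0 0.1 255;0 0 0 0.1 255;0 0 0 0.1 255;0 0 0 0.1 255;0 0 0 0.1 255;0 0 0 0.093 255;0 0 0 0 255"
  squeeze: 10

```text
time_s: 0.68
tool_pos: [0.2795, -0.5865, 0.222]
tool_rot: [-180.0, 0.0, -8.6]
force: [-0.4, 0.6, 0.4]
grip_width: 0.0484
grasp_force: 0.0
```

>>> arm_command:
  series: "4 -14 0 0 255;8 -27 -2 0 255;8 -27 2 0 255;8 -27 2 0 255;8 -27 2 0 255;8 -27 2 0 255;8 -27 2 0 255;8 -27 2 0 255;8 -27 2 0 255;8 -27 2 0 255;8 -27 2 0 255;8 -27 2 0 255;8 -27 2 0 255;8 -27 2 0 255;8 -27 2 0 255;8 -27 2 0 255;8 -27 2 0 255;8 -27 2 0 255;8 -27 2 0 255;8 -15 0 0 255"

```text
time_s: 2.35
tool_pos: [0.5099, -0.0954, 0.1902]
tool_rot: [-179.9, 0.0, -8.1]
force: [0.8, -0.3, -0.1]
grip_width: 0.0006
grasp_force: 0.0
```

Run:
```python
from cell import telemetry,cams
import cv2
o=telemetry.get_obs();print(o["time_s"],o["tool_pos"],o["tool_rot"],o["grip_width"],o["force"])
cv2.imwrite("pics/wrist1.png",cams.read_camera("wrist"));print(cams.calibration("wrist"))
```

```text
2.35 [ 0.50989529 -0.09539092  0.19021724] [-1.79942653e+02  4.37578311e-02 -8.06455186e+00] 0.0005764383197003013 [ 0.79832151 -0.25944763 -0.0674642 ]
{'K': array([[371.64829954,   0.        , 319.35879785],
       [  0.        , 371.64829954, 238.68880881],
       [  0.        ,   0.        ,   1.        ]]), 'hand_eye': array([[ 1.20732920e-04, -9.67218201e-01, -2.53946722e-01,
         6.85532977e-02],
       [ 9.99999960e-01,  5.20438098e-05,  2.77204582e-04,
        -1.24422388e-03],
       [-2.54900962e-04, -2.53946746e-01,  9.67218168e-01,
        -1.61923006e-01],
       [ 0.00000000e+00,  0.00000000e+00,  0.00000000e+00,
         1.00000000e+00]])}
```

View pics/wrist1.png

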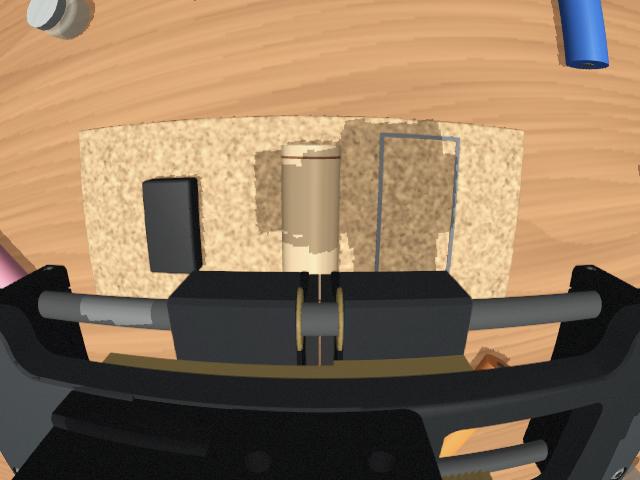

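The wrist view shows the mandrel between u≈282 and 341 (v 145–270), and the outline lines at u≈379 and u≈455. The fingers are closed at u≈320, just off the mandrel's centre.

```bash
cat >> h.py <<'E'
def wrist(px,z,o):
    c=cams.calibration("wrist");K=c["K"];H=c["hand_eye"]
    p=(np.array(px,float)-[K[0,2],K[1,2]])/K[0,0]; r=np.linalg.norm(p,axis=1)
    d=np.c_[p*(np.sin(r)/r)[:,None],np.cos(r)]
    Rt=R.from_euler("xyz",o["tool_rot"],degrees=True).as_matrix()
    d=d@H[:3,:3].T@Rt.T; org=Rt@H[:3,3]+o["tool_pos"]
    return org+d*((z-org[2])/d[:,2])[:,None]
B=R.from_euler("z",-8.5,degrees=True).as_matrix()
C=np.array([.511,-.09,0])
def board(p): return (np.asarray(p)-C)@B   # board-aligned coords from mandrel start estimate
E
python3 - <<'E'
from h import *
from cell import telemetry
np.set_printoptions(precision=4,suppress=True)
o=telemetry.get_obs();print(o["time_s"],o["tool_pos"],board(o["tool_pos"]))
print("mand",board(wrist([(282,155),(341,155),(283,265),(340,265)],.037,o)))
print("outl",board(wrist([(381,136),(458,140),(377,270),(449,270)],.012,o)))
print("end",board(wrist([(310,143)],.062,o)))
E
```

```text
2.4 [ 0.5118 -0.0929  0.1905] [ 0.0012 -0.0028  0.1905]
mand [[ 0.0598  0.031   0.037 ]
 [ 0.0602 -0.0188  0.037 ]
 [-0.0377  0.031   0.037 ]
 [-0.0371 -0.0201  0.037 ]]
outl [[ 0.0781 -0.0566  0.012 ]
 [ 0.0787 -0.1317  0.012 ]
 [-0.0504 -0.0581  0.012 ]
 [-0.0507 -0.133   0.012 ]]
end [[0.07   0.0067 0.062 ]]
```

>>> arm_command:
  series: "0 -7 10 0 255;0 -6 15 0 255;0 0 20 0 255;0 0 20 0 255;0 0 20 0 255;0 0 15 0 255;0 0 10 0 255;0 0 8 0 255;0 0 4 0 255;0 0 2 0 255;0 0 0 0 255;0 0 0 0 255"

```text
time_s: 3.4
tool_pos: [0.5125, -0.0878, 0.0672]
tool_rot: [180.0, -0.1, -8.5]
force: [0.0, 0.4, -0.0]
grip_width: 0.0006
grasp_force: 0.0
```

>>> arm_command:
  series: "0 0 1 0 255;0 0 1 0 255;0 0 1 0 255;0 0 0 0 255;0 0 0 0 255"

```text
time_s: 3.82
tool_pos: [0.5119, -0.0876, 0.0636]
tool_rot: [180.0, -0.0, -8.5]
force: [-0.5, 0.1, -0.2]
grip_width: 0.0002
grasp_force: 0.0
```

The TCP is directly over the axis. I'll shift 8 mm back before contact, then press lightly.

>>> arm_command:
  series: "0 -4 0 0 255;0 -4 0 0 255;0 0 0 0 255;0 0 1 0 255;0 0 1 0 255;0 0 1 0 255;0 0 0 0 255;0 0 0 0 255;0 0 0 0 255"

```text
time_s: 4.57
tool_pos: [0.5134, -0.0795, 0.0619]
tool_rot: [180.0, -0.0, -8.5]
force: [-3.3, 1.6, 9.5]
grip_width: 0.0004
grasp_force: 4.9
```

>>> arm_command:
  series: "0 1 0 0 255;0 2 0 0 255;0 3 0 0 255;0 3 0 0 255;0 4 0 0 255;0 4 0 0 255;0 4 0 0 255;0 3 0 0 255;0 3 0 0 255;0 2 0 0 255;0 2 0 0 255;0 1 0 0 255;0 0 0 0 255;0 0 0 0 255;0 0 0 0 255"

```text
time_s: 5.82
tool_pos: [0.5085, -0.1121, 0.0618]
tool_rot: [179.9, -0.0, -8.5]
force: [-2.6, -0.4, 9.3]
grip_width: 0.0004
grasp_force: 4.6
```

```bash
cat > look.py <<'E'
import sys
from h import *
from cell import telemetry
np.set_printoptions(precision=4,suppress=True)
o=telemetry.get_obs();print("tcp board",board(o["tool_pos"]),o["force"])
im=cams.read_camera("wrist"); cv2.imwrite(sys.argv[1],im)
E
python3 look.py pics/w2.png
```

```text
tcp board [ 0.0008 -0.0223  0.0618] [-2.6386 -0.3995  9.2972]
```

View pics/w2.png

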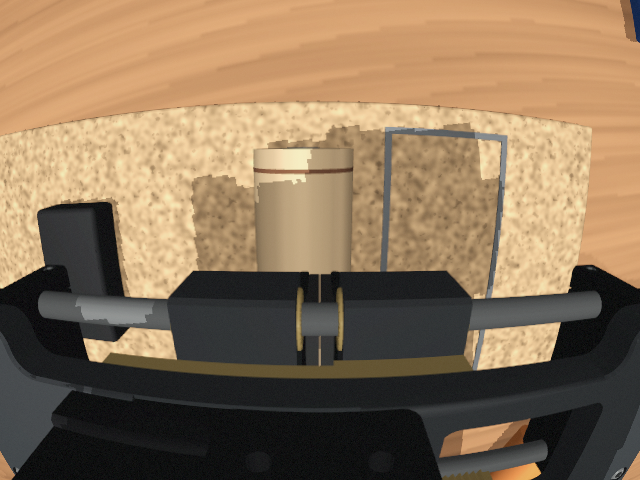

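The mandrel's edges are at u≈254 and 353 (v≈200), behind the finger line at u=320. The outline lines are at u≈387 and 503. It has rolled as intended.

Run:
```python
from h import *
from cell import telemetry
np.set_printoptions(precision=4,suppress=True)
o=telemetry.get_obs()
print(board(wrist([(254,165),(353,165),(256,265),(352,265)],.037,o)));print("outl",board(wrist([(387,132),(505,138),(383,265),(494,265)],.012,o)))
```

```text
[[ 0.0588  0.0119  0.037 ]
 [ 0.0585 -0.038   0.037 ]
 [ 0.0058  0.0128  0.037 ]
 [ 0.0058 -0.0385  0.037 ]]
outl [[ 0.0765 -0.0596  0.012 ]
 [ 0.0776 -0.1351  0.012 ]
 [-0.0028 -0.0598  0.012 ]
 [-0.004  -0.1349  0.012 ]]
```

Axis is at −13 mm and the goal is −97 mm, with yaw matching, so five more strokes of 17 mm axis travel each.

>>> arm_command:
  series: "0 0 -3 0 255;0 0 -3 0 255;0 0 0 0 255;0 -4 0 0 255;0 -5 0 0 255;0 -5 0 0 255;0 -3 0 0 255;0 0 0 0 255;0 0 0 0 255;0 0 2 0 255;0 0 2 0 255;0 0 1 0 255;0 0 1 0 255;0 0 0 0 255;0 0 0 0 255"

```text
time_s: 7.12
tool_pos: [0.5111, -0.0945, 0.0617]
tool_rot: [180.0, -0.0, -8.5]
force: [-2.1, 1.2, 8.9]
grip_width: 0.0005
grasp_force: 4.6
```

>>> arm_command:
  series: "0 1 0 0 255;0 2 0 0 255;0 3 0 0 255;0 4 0 0 255;0 4 0 0 255;0 4 0 0 255;0 4 0 0 255;0 4 0 0 255;0 3 0 0 255;0 2 0 0 255;0 2 0 0 255;0 1 0 0 255;0 0 0 0 255;0 0 0 0 255;0 0 0 0 255"

```text
time_s: 8.37
tool_pos: [0.5059, -0.1291, 0.0618]
tool_rot: [179.9, -0.0, -8.5]
force: [-4.3, -0.3, 10.3]
grip_width: 0.0008
grasp_force: 4.9
```

>>> arm_command:
  series: "0 0 -3 0 255;0 0 -3 0 255;0 0 0 0 255;0 -4 0 0 255;0 -5 0 0 255;0 -5 0 0 255;0 -3 0 0 255;0 0 0 0 255;0 0 0 0 255;0 0 2 0 255;0 0 2 0 255;0 0 1 0 255;0 0 1 0 255;0 0 0 0 255;0 0 0 0 255"

```text
time_s: 9.62
tool_pos: [0.5085, -0.1113, 0.0617]
tool_rot: [180.0, -0.0, -8.5]
force: [-2.7, 0.6, 8.6]
grip_width: 0.0003
grasp_force: 4.5
```

>>> arm_command:
  series: "0 1 0 0 255;0 2 0 0 255;0 3 0 0 255;0 4 0 0 255;0 4 0 0 255;0 4 0 0 255;0 4 0 0 255;0 4 0 0 255;0 3 0 0 255;0 2 0 0 255;0 2 0 0 255;0 1 0 0 255;0 0 0 0 255;0 0 0 0 255;0 0 0 0 255"

```text
time_s: 10.87
tool_pos: [0.5033, -0.146, 0.0619]
tool_rot: [179.9, -0.0, -8.5]
force: [-4.0, -0.7, 8.3]
grip_width: 0.0006
grasp_force: 4.9
```

```bash
python3 look.py pics/w3.png
```

```text
tcp board [ 0.0007 -0.0565  0.0619] [-4.0152 -0.7267  8.3203]
```

View pics/w3.png

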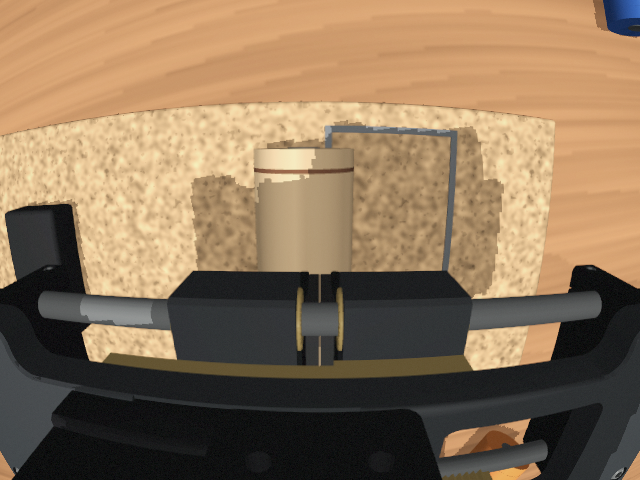

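The mandrel is again at u≈254–353 relative to the fingers, so its axis is at about −47 mm and still square. Three more of the same strokes remain.

>>> arm_command:
  series: "0 0 -3 0 255;0 0 -3 0 255;0 0 0 0 255;0 -4 0 0 255;0 -5 0 0 255;0 -5 0 0 255;0 -3 0 0 255;0 0 0 0 255;0 0 0 0 255;0 0 2 0 255;0 0 2 0 255;0 0 1 0 255;0 0 1 0 255;0 0 0 0 255;0 0 0 0 255"

```text
time_s: 12.17
tool_pos: [0.506, -0.1282, 0.0617]
tool_rot: [180.0, -0.0, -8.5]
force: [-3.1, 1.2, 8.7]
grip_width: 0.0006
grasp_force: 4.4
```

>>> arm_command:
  series: "0 1 0 0 255;0 2 0 0 255;0 3 0 0 255;0 4 0 0 255;0 4 0 0 255;0 4 0 0 255;0 4 0 0 255;0 4 0 0 255;0 3 0 0 255;0 2 0 0 255;0 2 0 0 255;0 1 0 0 255;0 0 0 0 255;0 0 0 0 255;0 0 0 0 255"

```text
time_s: 13.42
tool_pos: [0.5008, -0.1628, 0.0619]
tool_rot: [179.9, -0.0, -8.5]
force: [-4.2, -0.2, 8.6]
grip_width: 0.0002
grasp_force: 5.0
```

>>> arm_command:
  series: "0 0 -3 0 255;0 0 -3 0 255;0 0 0 0 255;0 -4 0 0 255;0 -5 0 0 255;0 -5 0 0 255;0 -3 0 0 255;0 0 0 0 255;0 0 0 0 255;0 0 2 0 255;0 0 2 0 255;0 0 1 0 255;0 0 1 0 255;0 0 0 0 255;0 0 0 0 255"

```text
time_s: 14.67
tool_pos: [0.5035, -0.145, 0.0616]
tool_rot: [180.0, -0.0, -8.5]
force: [-3.4, 1.3, 8.1]
grip_width: 0.0006
grasp_force: 4.2
```

>>> arm_command:
  series: "0 1 0 0 255;0 2 0 0 255;0 3 0 0 255;0 4 0 0 255;0 4 0 0 255;0 4 0 0 255;0 4 0 0 255;0 4 0 0 255;0 3 0 0 255;0 2 0 0 255;0 2 0 0 255;0 1 0 0 255;0 0 0 0 255;0 0 0 0 255;0 0 0 0 255"

```text
time_s: 15.92
tool_pos: [0.4983, -0.1797, 0.062]
tool_rot: [179.9, -0.0, -8.5]
force: [-3.6, -1.0, 9.5]
grip_width: 0.0007
grasp_force: 5.0
```

```bash
python3 look.py pics/w4.png
```

```text
tcp board [ 0.0007 -0.0906  0.062 ] [-3.6065 -1.0272  9.4898]
```

View pics/w4.png

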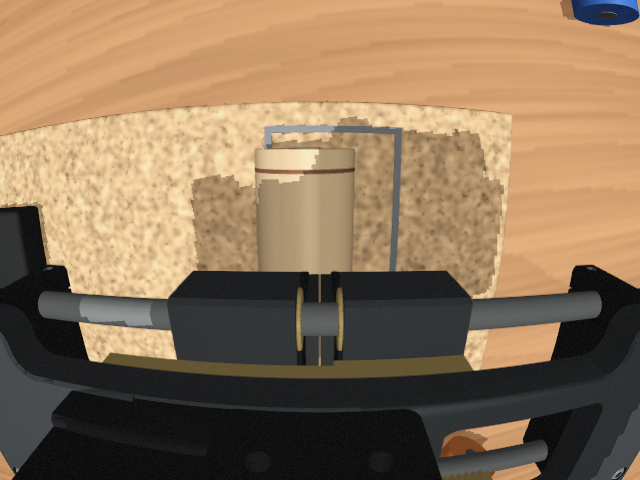

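The mandrel is at u≈255–354 and the outline's top corners at (267,131) and (399,131), so about 16 mm remains. One last stroke, then lift well away.

>>> arm_command:
  series: "0 0 -3 0 255;0 0 -3 0 255;0 0 0 0 255;0 -4 0 0 255;0 -5 0 0 255;0 -5 0 0 255;0 -3 0 0 255;0 0 0 0 255;0 0 0 0 255;0 0 2 0 255;0 0 2 0 255;0 0 1 0 255;0 0 1 0 255;0 0 0 0 255;0 0 0 0 255"

```text
time_s: 17.22
tool_pos: [0.5009, -0.1619, 0.0616]
tool_rot: [180.0, 0.0, -8.5]
force: [-2.5, 0.8, 8.6]
grip_width: 0.0002
grasp_force: 4.1
```

>>> arm_command:
  series: "0 1 0 0 255;0 2 0 0 255;0 3 0 0 255;0 4 0 0 255;0 4 0 0 255;0 4 0 0 255;0 4 0 0 255;0 3 0 0 255;0 3 0 0 255;0 2 0 0 255;0 1 0 0 255;0 1 0 0 255;0 0 0 0 255;0 0 0 0 255;0 0 0 0 255;0 0 0 0 255"

```text
time_s: 18.55
tool_pos: [0.496, -0.1945, 0.0621]
tool_rot: [179.9, -0.0, -8.5]
force: [-4.9, -0.6, 10.7]
grip_width: 0.0002
grasp_force: 5.4
```

>>> arm_command:
  series: "0 0 -2 0 255;0 0 -4 0 255;0 0 -10 0 255;0 0 -15 0 255;0 0 -20 0 255;0 0 -20 0 255;0 0 -20 0 255;-10 0 -20 0 255;-15 0 -15 0 255;-15 0 0 0 255;-10 0 0 0 255;0 0 0 0 255;0 0 0 0 255;0 0 0 0 255;0 0 0 0 255;0 0 0 0 255"

```text
time_s: 19.88
tool_pos: [0.447, -0.1859, 0.1861]
tool_rot: [-180.0, 0.0, -8.5]
force: [-0.1, 0.4, -0.3]
grip_width: 0.0004
grasp_force: 0.0
```

```bash
python3 look.py pics/w5.png
```

```text
tcp board [-0.0491 -0.1043  0.1861] [-0.068   0.4236 -0.2887]
```

View pics/w5.png

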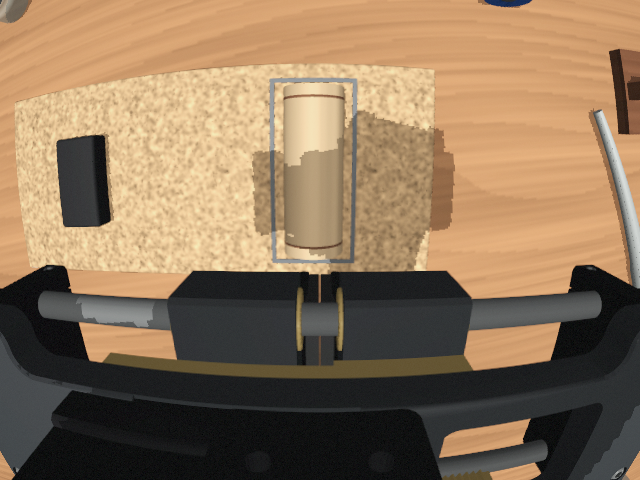

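The mandrel (u≈284–344) now lies inside the outline (u≈274–354, v≈81–261). I'll check this numerically, and for residual motion, before handing in.

Run:
```python
from h import *
from cell import telemetry,env
np.set_printoptions(precision=4,suppress=True)
o=telemetry.get_obs(); a=cams.read_camera("top")
m=wrist([(284,100),(344,100),(285,240),(342,240)],.037,o);q=wrist([(272,80),(356,80),(275,261),(352,261)],.012,o)
print(board(m));print(board(q));print("ends",board(wrist([(314,84)],.062,o)),board(wrist([(314,248)],.062,o)))
for i in range(5): b=cams.read_camera("top")
print("motion px",np.sum(cv2.absdiff(a,b)[190:310,200:460].max(2)>25))
cm=board(m).mean(0);cq=board(q).mean(0);print("y offset",cm[1]-cq[1])
if abs(cm[1]-cq[1])<.006: print(env.sign_off())
```

```text
[[ 0.056  -0.0738  0.037 ]
 [ 0.0558 -0.1233  0.037 ]
 [-0.0636 -0.0733  0.037 ]
 [-0.0635 -0.1227  0.037 ]]
[[ 0.0778 -0.0606  0.012 ]
 [ 0.0775 -0.1357  0.012 ]
 [-0.091  -0.0607  0.012 ]
 [-0.0909 -0.1342  0.012 ]]
ends [[ 0.0653 -0.099   0.062 ]] [[-0.0635 -0.0988  0.062 ]]
motion px 31
y offset -0.00046317863174082097
the job is handed in; nothing more can be done
None
```

The mandrel was rolled about 100 mm in six strokes on its top and now lies inside its outline, within about 0.5 mm of centre across the travel; the hand is clear and the job is handed in.

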